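# Lay the patch antenna face down on the scanner bed

### The arm

A 7-joint arm with a two-finger parallel gripper is mounted at the origin on the work surface. World frame = base frame: x ahead of the robot, y to its left, z up, the work surface at z = 0. Lengths are in m, angles in rad, forces in N, time in s.
With the tool pointing down it reaches from about 0.425 to 1.025 m from the base axis. Payload 9.4 kg.
Tool frame: the origin (TCP) lies at the very end of the fingers, on their centre line; the grasp point (between the pads) lies 19 mm behind it (env.grip_point_offset is the z of the grasp point in the tool frame, in m); z points along the fingers, y is the line along which they close (so a half turn about z gives the same grasp; the last joint's range is limited). The gripper opens to 93 mm and grips with 3 to 60 N. Pads are 15 mm wide; open, the fingers measure 128 mm over their backs; the gripper's body (75 mm by 188 mm) begins 65 mm behind the grasp point.
Start: joints at [1.206, 0.599, -0.003, 1.599, 0.002, 0.943, -0.08], TCP at [0.206, -0.695, 0.219] pointing down, gripper open.
Joint ranges: [-2.57, 2.57], [-0.35, 1.97], [-1.29, 1.29], [0.11, 2.56], [-1.05, 4.19], [0.11, 1.86], [-2.63, 2.63]. Speed limits (rad/s): [2.22, 2.22, 3.01, 3.01, 3.14, 3.14, 3.14].

### API

Orientations are given as a 3x3 rotation matrix whose columns are the frame's x, y, z axes.
In Python, from cell import env gives the robot as it stands. The module is installed in compiled form; this text tells all that it offers.
- The arm moves only by the tool step_arm, never from a script. Its arguments are lists of equal length, an entry for each row: "travel": the shift along the tool's x, y, z in cm, a list of three; "rot": the turn, a rotation vector about the tool's x, y, z in degrees, a list of three; "fingers": the opening, from -1 (shut) to 1 (fully open). A call has 1 to 20 rows; each row is the pose to reach, as a shift and turn from the pose commanded when the call began, along the tool's axes at that moment; what a row does not reach only later rows make up. A row lasts 1/12 s, in which the tool goes at most 41.7 mm and 7.16 degrees, less where a joint would pass 70% of its speed; a pose out of reach is approached as far as the arm can. A call with a gripper value outside its range is refused whole. The fingers move at their own pace and stop on an object; the grip force is fixed at half the most. Time passes only in rows, so rows that repeat a pose let the fingers close. It gives the time, the measured TCP pose, the force, the opening and the grip force at its end, in the units of the state.
- env.state(): the state, without advancing time (a new reading comes with each control period).
- env.read_camera(name): name is "scene" or "top"; returns a dict with "color" (384x512x3 uint8, red, green, blue), "z_map" (384x512 float32, m along the optical axis (not along the pixel's ray), 0 where there is no reading), "fovy" (degrees; the focal length in pixels is half the picture's height over the tangent of half this angle, whatever the lens; pixels are square), "cx", "cy" (the principal point, pixels), "D" ([k1, k2, p1, p2, k3] as OpenCV has them; the pictures are not rectified), "rvec" (rotation vector, rad) and "tvec" (3), from world to camera coordinates, as OpenCV has them. Camera axes: x right, y down, z forward; pixel columns grow to the right and rows downward; lengths in m; the calibration is good to about 2 mm. A picture is of the moment at which its call begins.
- env.close_job(): hands the job in; it is judged then, once.
The state is a dict: "time": time; "joints": joint angles; "qd": joint speeds; "tau": joint torques, N m; "tool_pos": TCP position; "ee_rot": TCP orientation; "ft_force": force on the tool from outside, world axes, zero at the start; "moment": the same for the moment, N m; "grip_width": finger opening in m; "grip_force": force on a finger pad.
Only numpy, scipy, OpenCV 4.12 (cv2) and the standard library are available. Lean on these libraries where they do the work, as an engineer would, in place of code of your own. Each camera call takes 0.05 s, during which the arm holds its last target. There are 200 camera calls.

### The job

Two flat antenna panels stand in printed stands on the lab bench. Take the wide one, the one with the round connector on its back, turn it over and lay it face down (connector up) on the flat scanner bed, centred on the marked rectangle and lined up with its long side, without letting it drop from a height; it may lie either end first. Leave the narrow panel standing in its stand.

Things in the scene. Friction and masses are not known exactly. Their poses are not given: they have to be found in the camera images.
- antenna_center (a point): Wide white antenna panel: loose rigid slab 110 mm tall, 80 wide, 8 thick, about 100 g; this point is the slab's centre. Own axes: +z up its height to the top edge, y along its width, +x out of its back; the copper-patched face is the -x side. A brass connector on the back, 12 mm across, sticks out 16 mm, centred 10 mm below the slab's centre. Its face looks roughly away from the robot.
- stand_slot (a point): Fixed yellow stand of the wide panel; this point: middle of the slot floor, 18 mm above the bench, z up. The panel's top leans back 15 degrees, to the robot. A lip 10 mm high stands 5 mm before the face; two prongs behind the back, 25 to 39 mm either side of the middle, reach 62 mm up the panel. The panel's upper 48 mm is free all round; it pulls out along its own +z. Left or right stand varies.
- bed_center (a point): The scanner bed: a fixed flat black block 200 x 170 mm, 14 mm high, rubber topped, with a thin white painted rectangle (122 x 92 mm) in its middle. This point is the middle of the rectangle on the top surface; x runs along the rectangle's long side (roughly away from the robot), z up.
- strip_center (a point): The narrow white panel, to be left alone: 110 mm tall, 50 mm wide, 8 mm thick, four small copper patches, no connector; this point is its centre. It stands in a stand of its own, leaning the same way, with the same axes as the wide panel.
Not all that is in view belongs to the job. Of the things shaped like the part that bears antenna_center, the white one is meant.

How it is judged:
At the end, for the whole second after the job is handed in: The wide panel lies on the bed face down, connector up (within 6 degrees), its centre within 20 mm of the rectangle's middle and its length within 11 degrees of the rectangle's long side, either end first, released and at rest; the narrow panel is where it was within 15 mm (angle between antenna_center's own x axis and vertical below 0.1 rad and horizontal distance between antenna_center and bed_center below 0.02 m and angle between the z axis of antenna_center and the x axis of bed_center, either way round below 0.2 rad and z of antenna_center in the frame of bed_center below 0.008 m and linear speed of antenna below 0.02 m/s and distance of strip_center from where it was at the start of the episode below 0.015 m); the robot touches nothing.
It fails at once if the narrow panel is moved by more than 15 mm (distance of strip_center from where it was at the start of the episode above 0.015 m).
It fails at once if the wide panel is dropped from a height (falls free of the fingers faster than 1.2 m/s) (linear speed of antenna above 1.2 m/s and contact force between antenna and the fingers below 0.1 N).
It also fails if it takes over 42 s, if anything falls off the work surface, if the arm or the gripper's body presses on something with over 40 N, if the wrist force passes 120 N, or if a joint passes its speed limit or range.

## Working session

There is one attempt and no reset: what is moved stays moved. The work goes in short steps, Python scripts to look and compute and a tool call to move; the robot and the scene stay as the last step left them, time stands still between calls to the robot, and variables do not carry over. Pictures are saved under pics/ and viewed, at most 10 in all, crops included, and the job is handed in when it is done.

Besides the shell and the picture viewer there is one more tool, called after "Call:" by a JSON object that holds its "fn" and its "kwargs", one argument or row to a line. step_arm: Moves the arm, as the interface text tells. Its arguments: {"type":"object","properties":{"travel":{"type":"array","items":{"type":"array","items":{"type":"number"}}},"rot":{"type":"array","items":{"type":"array","items":{"type":"number"}}},"fingers":{"type":"array","items":{"type":"number"}}},"required":["travel","rot","fingers"]}

```bash
mkdir -p pics
cat > h.py <<'E'
import numpy as np, cv2
from cell import env
def cam(n):
    c=env.read_camera(n); h,w=c["color"].shape[:2]
    f=h/2/np.tan(np.radians(c["fovy"])/2)
    c["K"]=np.array([[f,0,c["cx"]],[0,f,c["cy"]],[0,0,1]]); c["R"]=cv2.Rodrigues(np.array(c["rvec"],float))[0]
    c["t"]=np.array(c["tvec"],float).reshape(3); c["D"]=np.array(c["D"],float); return c
def pts(c,uv):  # via depth
    uv=np.asarray(uv,float).reshape(-1,2)
    n=cv2.undistortPoints(uv.reshape(-1,1,2),c["K"],c["D"]).reshape(-1,2)
    z=c["z_map"][uv[:,1].astype(int),uv[:,0].astype(int)]
    P=np.c_[n*z[:,None],z]; return (P-c["t"])@c["R"]
def onplane(c,uv,h):
    uv=np.asarray(uv,float).reshape(-1,2)
    n=cv2.undistortPoints(uv.reshape(-1,1,2),c["K"],c["D"]).reshape(-1,2)
    d=np.c_[n,np.ones(len(n))]@c["R"]; o=-c["R"].T@c["t"]
    return o+d*((h-o[2])/d[:,2])[:,None]
def save(n,im): cv2.imwrite("pics/"+n,cv2.cvtColor(im,cv2.COLOR_RGB2BGR))
E
python3 - <<'E'
from h import *
for n in("scene","top"):
    c=cam(n); save(n+"0.png",c["color"]); print(n,-c["R"].T@c["t"],c["R"][2],c["D"],(c["z_map"]>0).mean())
s=env.state(); print(s["tool_pos"],s["ee_rot"],s["time"],s["grip_width"],env.grip_point_offset)
E
```

```text
scene [1.33814882 0.20090397 0.82850898] [-0.72800166 -0.14609591 -0.66982801] [-0.04704921  0.          0.          0.          0.        ] 0.996063232421875
top [0.39211986 0.02456793 1.1068245 ] [ 0.12840182 -0.00604063 -0.99170383] [-0.13103258  0.          0.          0.          0.        ] 0.9963480631510416
[ 0.20564872 -0.69476567  0.21783183] [[ 9.58849659e-01  2.83913797e-01 -5.35612655e-04]
 [ 2.83914269e-01 -9.58848754e-01  1.32469064e-03]
 [-1.37473576e-04 -1.42224725e-03 -9.99998979e-01]] 0.1 0.09301400430519743 -0.0188
```

View pics/scene0.png

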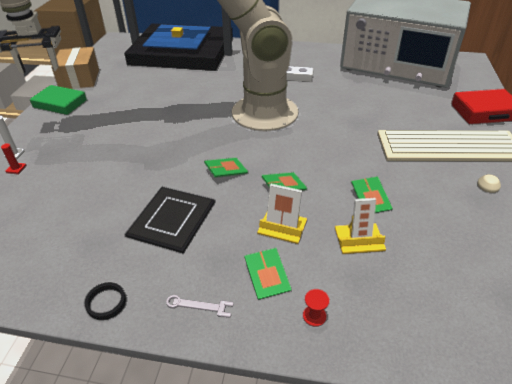

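View pics/top0.png

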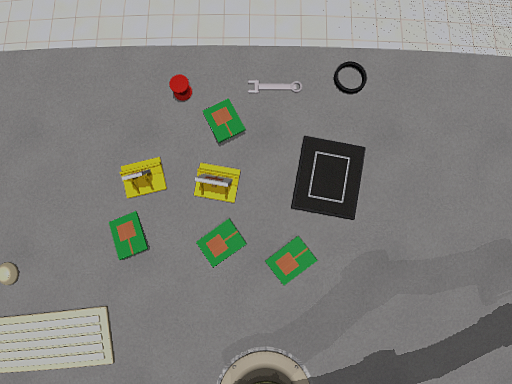

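Scene view: candidates are the white panel with one large patch at (284,207), in its yellow stand, the narrow white panel with four patches at (363,217), and four green boards lying flat. The wide white one at (284,207) fits the description. In the top view the wide panel is at (215,182), the narrow one at (136,175) and the bed at (330,177). I'll confirm with one enlarged crop and measure.

Run:
```python
from h import *
t=cam("top"); s=cam("scene")
a=cv2.resize(t["color"][145:215,105:255],None,fx=4.5,fy=4.5,interpolation=cv2.INTER_CUBIC)
b=cv2.resize(s["color"][175:255,250:400],None,fx=4.5,fy=4.5,interpolation=cv2.INTER_CUBIC)[:280]
save("crop.png",np.vstack([a,b]))
# bed rectangle
g=cv2.cvtColor(t["color"],cv2.COLOR_RGB2GRAY); m=np.zeros_like(g); m[140:215,300:360]=(g[140:215,300:360]>110)
k=cv2.findContours(m,cv2.RETR_EXTERNAL,cv2.CHAIN_APPROX_NONE)[0]; k=max(k,key=cv2.contourArea)
P=onplane(t,k.reshape(-1,2),0.014); r=cv2.minAreaRect((P[:,:2]*1000).astype(np.float32)); print("bed",r)
print("bedz",pts(t,[[330,165],[330,190],[315,175]])[:,2])
# panels, scene view
im=s["color"].astype(int); 
for n,(u0,u1,v0,v1) in dict(wide=(262,308,180,232),strip=(345,385,192,245)).items():
    vv,uu=np.mgrid[v0:v1,u0:u1]; uv=np.c_[uu.ravel(),vv.ravel()]; Q=pts(s,uv); C=im[uv[:,1],uv[:,0]]
    yel=(C[:,0]-C[:,2]>80)&(C[:,1]>110)
    k=(Q[:,2]>0.045)&~yel; Q=Q[k]; C=C[k]
    w=C.min(1)>150; 
    A=Q[w]; 
    for _ in range(4):
        c=A.mean(0); nrm=np.linalg.svd(A-c)[2][2]; nrm*=np.sign(nrm[0]); d=(Q-c)@nrm; A=Q[abs(d)<.004]
    lean=np.degrees(np.arcsin(-nrm[2])) 
    up=np.array([0,0,1])-nrm*nrm[2]; up/=np.linalg.norm(up); y=np.cross(up,-nrm)
    pu=A@up; py=A@y
    print(n,len(A),"n",nrm,"elev",np.degrees(np.arcsin(nrm[2])),"width",np.percentile(py,[1,50,99]),"zmax",np.percentile(A[:,2],[1,50,99]))
    top=A[A[:,2]>A[:,2].max()-.012]; print(" c",A.mean(0),"up",up,"top",top.mean(0),"mid",(py.min()+py.max())/2,py.max()-py.min(), "y",y)
    ymid=(np.percentile(py,1)+np.percentile(py,99))/2; um=np.percentile(pu,99.5)
    print(" faceTopMid",ymid*y+um*up+(c@nrm)*nrm)
```

```text
bed ((571.5441284179688, -165.8057403564453), (93.96162414550781, 124.45438385009766), 79.93587493896484)
bedz [0.01455839 0.01662719 0.01634337]
wide 924 n [ 0.95335226 -0.17909     0.24299432] elev 14.0633353130973 width [-0.26909199 -0.23027781 -0.19031082] zmax [0.04582452 0.08753003 0.1257996 ]
 c [0.55351372 0.1301884  0.08703499] up [-0.23881708  0.04486248  0.97002771] top [0.54445004 0.13187273 0.12117832] mid -0.22956157398096838 0.08050349913397359 y [-1.84623592e-01 -9.82809305e-01 -6.93889390e-18]
 faceTopMid [0.5437162  0.13158053 0.12661007]
strip 573 n [0.92325872 0.29669723 0.24405754] elev 14.126144050329266 width [-0.16123497 -0.13763963 -0.11390678] zmax [0.04590972 0.08835419 0.12524582]
 c [0.56434109 0.32615473 0.08700378] up [-0.23235448 -0.07466913  0.96976075] top [0.55564493 0.32425517 0.12064576] mid -0.13752355930353943 0.05036204828236138 y [ 3.05948895e-01 -9.52047937e-01  1.38777878e-17]
 faceTopMid [0.55527839 0.32294349 0.12559627]
```

View pics/crop.png

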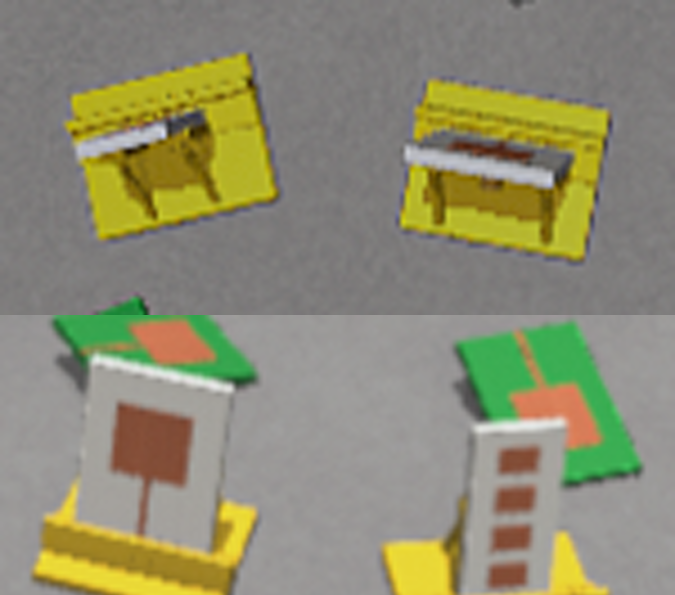

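The crop confirms it. The wide panel measures 80 mm with a single patch and a top-edge height of 127 mm. Its slab centre is about (.553,.130,.072), which puts the bottom edge at 18 mm, matching the slot floor. The strip measures 50 mm. The bed centre is (.572,-.166), with the long side at azimuth −10°.

Plan: grip the panel across its width near the finger tips, with the tool inclined from behind and above. Pull it out, roll it half a turn and lay it down. First I'll move to staging.

Call:
{"fn": "step_arm", "kwargs": {
  "travel": [
    [43,-57,-13],
    [43,-57,-13],
    [43,-57,-13],
    [43,-57,-13],
    [43,-57,-13],
    [43,-57,-13],
    [43,-57,-13],
    [43,-57,-13],
    [43,-57,-13],
    [43,-57,-13],
    [43,-57,-13],
    [43,-57,-13],
    [43,-57,-13],
    [43,-57,-13],
    [43,-57,-13],
    [43,-57,-13],
    [43,-57,-13],
    [43,-57,-13],
    [43,-57,-13],
    [43,-57,-13]
  ],
  "rot": [
    [0,0,-68],
    [0,0,-68],
    [0,0,-68],
    [0,0,-68],
    [0,0,-68],
    [0,0,-68],
    [0,0,-68],
    [0,0,-68],
    [0,0,-68],
    [0,0,-68],
    [0,0,-68],
    [0,0,-68],
    [0,0,-68],
    [0,0,-68],
    [0,0,-68],
    [0,0,-68],
    [0,0,-68],
    [0,0,-68],
    [0,0,-68],
    [0,0,-68]
  ],
  "fingers": [1,1,1,1,1,1,1,1,1,1,1,1,1,1,1,1,1,1,1,1]
}}

```text
time: 1.87
tool_pos: [0.4563, -0.0259, 0.3486]
ee_rot: [[0.094, 0.996, -0.0], [0.996, -0.094, -0.0], [-0.0, -0.0, -1.0]]
ft_force: [-0.4, 1.1, -0.4]
grip_width: 0.093
grip_force: 0.0
```

Run:
```python
from h import *
s=env.state(); np.set_printoptions(precision=4,suppress=True)
print(s["time"],np.array(s["joints"]),np.array(s["tool_pos"]));print(np.array(s["ee_rot"]))
```

```text
1.8667 [ 0.4732  0.1688 -0.624   1.9855  0.1155  1.0217 -0.2983] [ 0.4563 -0.0259  0.3486]
[[ 0.0936  0.9956 -0.0001]
 [ 0.9956 -0.0936 -0.0001]
 [-0.0001 -0.0001 -1.    ]]
```

```bash
cat > kin.py <<'E'
import numpy as np, itertools
from scipy.spatial.transform import Rotation as Ro
from scipy.optimize import least_squares
def rz(a): return Ro.from_euler("z",a).as_matrix()
def ry(a): return Ro.from_euler("y",a).as_matrix()
def fk(q,p,s):
    b,d1,L1,L2,L3,e=p
    R=rz(b)@rz(s[0]*q[0])@ry(q[1]); P=np.array([0,0,d1])+R[:,2]*L1
    R=R@rz(s[1]*q[2])@ry(q[3]); P=P+R[:,2]*L2
    R=R@rz(s[2]*q[4])@ry(q[5]); P=P+R[:,2]*L3
    return P,R@rz(s[3]*q[6]+e)
E
python3 - <<'E'
from kin import *
from h import env
s=env.state()
D=[([1.206,.599,-.003,1.599,.002,.943,-.08],[.206,-.695,.219],[[.95885,.28391,0],[.28391,-.95885,0],[0,0,-1]]),
(s["joints"],s["tool_pos"],s["ee_rot"])]
res=[]
for sg in itertools.product([1,-1],repeat=4):
  for b in(0,1.57,3.14,-1.57,):
    for e in (0,1.57,3.14,-1.57):
      f=lambda p:np.concatenate([np.r_[fk(q,p,sg)[0]-P,.3*(fk(q,p,sg)[1]-np.array(R)).ravel()] for q,P,R in D])
      r=least_squares(f,[b,.36,.5,.5,.27,e]); res.append((r.cost,sg,r.x))
res.sort(key=lambda t:t[0])
for r in res[:4]:print(r)
E
```

```text
(np.float64(5.11189684351958e-05), (-1, -1, -1, -1), array([-0.0878454 , 24.63081614,  0.6450752 ,  0.43002961, 24.69295241,
        1.48323995]))
(np.float64(5.111896843523786e-05), (-1, -1, -1, -1), array([-0.0878454 , 24.63079782,  0.64507522,  0.4300296 , 24.69293411,
        1.48323995]))
(np.float64(5.111896843527821e-05), (-1, -1, -1, -1), array([-0.0878454 , 24.63078148,  0.64507524,  0.4300296 , 24.6929178 ,
        1.48323995]))
(np.float64(5.1118968435333886e-05), (-1, -1, -1, -1), array([-0.08784539, 24.63076819,  0.64507527,  0.43002959, 24.69290453,
        1.48323996]))
```

Run:
```python
from kin import *
from h import env
np.set_printoptions(precision=3,suppress=True)
s=env.state(); q=np.array(s["joints"]); S=(-1,)*4; p=[-.088,.35,.645,.43,.35-.062,1.483]
p[4]=p[1]+(24.69295-24.63082)
P0,R0=fk(q,p,S); print(P0,s["tool_pos"],p)
for j5 in np.linspace(q[4],np.pi,7):
    k=q.copy(); k[4]=j5; P,R=fk(k,p,S)
    print(round(j5,2),"z",R[:,2],"P",P,"travel cm",(R0.T@(P-P0))*100,"rot",np.degrees(Ro.from_matrix(R0.T@R).as_rotvec()))
```

```text
[ 0.456 -0.015  0.349] [ 0.456 -0.026  0.349] [-0.088, 0.35, 0.645, 0.43, 0.4121299999999998, 1.483]
0.12 z [-0. -0. -1.] P [ 0.456 -0.015  0.349] travel cm [0. 0. 0.] rot [0. 0. 0.]
0.62 z [ 0.103 -0.403 -0.909] P [ 0.498 -0.181  0.387] travel cm [-16.136   5.784  -3.734] rot [ -5.15  -24.105 -15.082]
1.12 z [ 0.29  -0.693 -0.66 ] P [ 0.576 -0.301  0.489] travel cm [-27.299  14.595 -14.005] rot [-10.301 -48.211 -30.164]
1.63 z [ 0.516 -0.797 -0.314] P [ 0.669 -0.344  0.632] travel cm [-30.709  24.24  -28.257] rot [-15.451 -72.316 -45.245]
2.13 z [ 0.723 -0.69   0.042] P [ 0.754 -0.299  0.779] travel cm [-25.517  32.317 -42.939] rot [-20.601 -96.421 -60.327]
2.64 z [ 0.86  -0.398  0.32 ] P [ 0.81  -0.179  0.893] travel cm [-13.016  36.814 -54.396] rot [ -25.751 -120.527  -75.409]
3.14 z [0.893 0.006 0.45 ] P [ 0.824 -0.013  0.947] travel cm [  3.681  36.612 -59.774] rot [ -30.902 -144.632  -90.491]
```

Call:
{"fn": "step_arm", "kwargs": {
  "travel": [
    [-16,6,-6],
    [-16,6,-6],
    [-16,6,-6],
    [-16,6,-6],
    [-25,12,-14],
    [-25,12,-14],
    [-25,12,-14],
    [-25,12,-14],
    [-25,12,-14],
    [-25,12,-14]
  ],
  "rot": [
    [-5,-24,-15],
    [-5,-24,-15],
    [-5,-24,-15],
    [-5,-24,-15],
    [-10,-48,-30],
    [-10,-48,-30],
    [-10,-48,-30],
    [-10,-48,-30],
    [-10,-48,-30],
    [-10,-48,-30]
  ],
  "fingers": [1,1,1,1,1,1,1,1,1,1]
}}

```text
time: 2.7
tool_pos: [0.5497, -0.2878, 0.4872]
ee_rot: [[-0.318, 0.906, 0.279], [0.588, 0.419, -0.692], [-0.744, -0.056, -0.666]]
ft_force: [-0.2, 0.5, -0.3]
grip_width: 0.0927
grip_force: 0.0
```

```bash
cat > fit.py <<'E'
from kin import *
import json,os
from h import env
np.set_printoptions(precision=4,suppress=True)
F="log.json"
L=json.load(open(F)) if os.path.exists(F) else [
 ([1.206,.599,-.003,1.599,.002,.943,-.08],[.206,-.695,.218],[[.95885,.28391,0],[.28391,-.95885,0],[0,0,-1]]),
 ([.4732,.1688,-.624,1.9855,.1155,1.0217,-.2983],[.4563,-.0259,.3486],[[.0936,.9956,0],[.9956,-.0936,0],[0,0,-1]])]
s=env.state(); L.append((list(map(float,s["joints"])),list(map(float,s["tool_pos"])),np.array(s["ee_rot"]).tolist()))
json.dump(L,open(F,"w")); S=(-1,)*4
f=lambda p:np.concatenate([np.r_[fk(q,p,S)[0]-P,.3*(fk(q,p,S)[1]-np.array(R)).ravel()] for q,P,R in L])
r=least_squares(f,[-.088,.35,.6,.45,.4,1.483]); p=r.x; json.dump(p.tolist(),open("p.json","w"))
print(s["time"],"q",np.array(s["joints"]),"p",p,"err mm",[1000*np.linalg.norm(fk(q,p,S)[0]-P) for q,P,R in L],[np.degrees(np.linalg.norm(Ro.from_matrix(fk(q,p,S)[1].T@np.array(R)).as_rotvec())) for q,P,R in L])
E
python3 fit.py
```

```text
2.7 q [ 0.4448  0.1355 -0.511   1.9482  1.0488  1.0466 -0.1451] p [-0.0717  0.2738  0.6676  0.4323  0.3578  1.5073] err mm [np.float64(6.822693250245249), np.float64(17.290108199034545), np.float64(10.340578490151891)] [np.float64(0.4351428116272117), np.float64(0.46991403767814005), np.float64(3.1942927848226605)]
```

```bash
cat > kin.py <<'E'
import numpy as np, itertools
from scipy.spatial.transform import Rotation as Ro
from scipy.optimize import least_squares
def rz(a): return Ro.from_euler("z",a).as_matrix()
def ry(a): return Ro.from_euler("y",a).as_matrix()
def fk(q,p,s=None):
    b,d1,L1,L2,L3,e,a1,a2,a3=p
    R=rz(b-q[0])@ry(q[1]); P=np.array([0,0,d1])+R[:,2]*L1
    R=R@rz(-q[2]); P=P+R[:,0]*a1; R=R@ry(q[3]); P=P+R[:,0]*a2+R[:,2]*L2
    R=R@rz(-q[4])@ry(q[5]); P=P+R[:,0]*a3+R[:,2]*L3
    return P,R@rz(-q[6]+e)
E
sed -i 's/^r=.*$/g=lambda p:np.r_[f(p),.003*(p[1]-.33),.003*(p[2]-p[3]),.02*p[6:]]\nr=least_squares(g,[-.088,.35,.6,.45,.4,1.483,0,0,0]); p=r.x; json.dump(p.tolist(),open("p.json","w"))/' fit.py
sed -i 's/^s=env.state(); L.append\(.*\)$/s=env.state()\nif s["time"]>2.75 or len(L)==2: L.append\1/' fit.py
cat > ik.py <<'E'
from kin import *
import json
np.set_printoptions(precision=3,suppress=True)
p=json.load(open("p.json"))
lo=np.array([-2.57,-.35,-1.29,.11,-1.05,.11,-2.63]);hi=np.array([2.57,1.97,1.29,2.56,4.19,1.86,2.63])
def ik(P,R,q0,n=25,seed=0):
    rng=np.random.default_rng(seed); best=None
    for i in range(n):
        x=np.clip(q0 if i==0 else rng.uniform(lo,hi),lo+.01,hi-.01)
        f=lambda q:np.r_[(fk(q,p)[0]-P)*3,(fk(q,p)[1]-R).ravel(),.002*(q-q0)]
        r=least_squares(f,x,bounds=(lo,hi))
        if best is None or r.cost<best.cost: best=r
    P1,R1=fk(best.x,p); return best.x,np.linalg.norm(P1-P)*1000,np.degrees(np.linalg.norm(Ro.from_matrix(R.T@R1).as_rotvec()))
E
python3 fit.py
cat > plan.py <<'E'
from ik import *
n=np.array([.9533524,-.17909,.2429943]); up=np.array([-.238817,.0448625,.9700277]); C=np.array([.553,.130,.072])
fy=np.cross(up,-n) # panel y
def tool(t,y): x=np.cross(y,t); return np.c_[x,y,t]
q0=np.array([.1,.3,0,2.2,2.6,1.,0])
if __name__=="__main__":
  for ph in (30,40,45,55):
    a=np.radians(ph); t=-np.cos(a)*up+np.sin(a)*n
    h=np.array([np.cos(-.176),np.sin(-.176),0]); t2=np.cos(a)*h-np.sin(a)*np.array([0,0,1]); y2=np.cross([0,0,1.],h)
    G=C+.022*up+.008*t; B=np.array([.5715,-.166,.014+.004])-.022*h+.008*t2
    for sg in(1,-1):
      print(ph,sg,"pick",*ik(G,tool(t,sg*fy),q0),"place",*ik(B,tool(t2,sg*y2),q0))
E
python3 plan.py
```

```text
2.7 q [ 0.4448  0.1355 -0.511   1.9482  1.0488  1.0466 -0.1451] p [-0.065   0.1615  0.6368  0.5215  0.2902  1.5132 -0.03   -0.1348  0.1101] err mm [np.float64(9.661564059593882), np.float64(13.220427400848767), np.float64(11.820790700351104)] [np.float64(0.39243028192772195), np.float64(0.4270613059305359), np.float64(2.893888895806045)]
30 1 pick [ 0.183  0.888 -1.29   2.56   1.826  1.457  2.12 ] 50.25559956013777 3.693969514866779 place [-0.331  1.387  1.29   2.56   3.771  1.86  -2.622] 112.11540134441 4.112670111931788
30 -1 pick [ 0.183  0.888 -1.29   2.56   1.826  1.457 -1.022] 50.255512337372735 3.693987063761241 place [-0.331  1.387  1.29   2.56   3.771  1.86   0.52 ] 112.1161678682108 4.112361106255586
40 1 pick [ 0.119  1.11  -1.29   2.56   1.991  1.841  2.07 ] 72.12160683796355 4.19590021995034 place [-0.31   1.283  1.29   2.56   3.998  1.723 -2.54 ] 96.92670828315356 4.909305146410683
40 -1 pick [ 0.119  1.11  -1.29   2.56   1.991  1.841 -1.072] 72.122162708404 4.195758948377391 place [-0.31   1.283  1.29   2.56   3.998  1.723  0.601] 96.92729999951891 4.909132334894217
45 1 pick [ 0.11   1.093 -1.255  2.56   2.042  1.86   2.059] 80.6983191480842 4.644918613942317 place [-0.339  1.152  1.29   2.56   4.132  1.522 -2.53 ] 85.5709920278651 4.982940253925469
45 -1 pick [ 0.11   1.093 -1.255  2.56   2.042  1.86  -1.083] 80.69858625684708 4.6448499054528956 place [-0.34   1.152  1.29   2.56   4.132  1.522  0.611] 85.57075607166142 4.98300018831712
55 1 pick [-0.072  1.008 -0.908  2.56   2.169  1.86   1.832] 99.25169526147214 5.277423246669712 place [ 0.933  0.901 -1.29   2.56   2.007  0.993 -0.446] 58.438805251420696 4.811144385854213
55 -1 pick [-0.072  1.008 -0.908  2.56   2.169  1.86  -1.309] 99.25205215806002 5.2773239162349235 place [ 0.895  0.898 -1.27   2.56   2.022  1.012  2.63 ] 63.38478935403119 4.618138265604966
```

Call:
{"fn": "step_arm", "kwargs": {
  "travel": [
    [0,0,0],
    [0,0,0],
    [0,0,0],
    [0,0,0]
  ],
  "rot": [
    [-4,-21,-13],
    [-4,-21,-13],
    [-4,-21,-13],
    [-4,-21,-13]
  ],
  "fingers": [1,1,1,1]
}}

```text
time: 3.03
tool_pos: [0.5499, -0.2866, 0.4867]
ee_rot: [[-0.376, 0.797, 0.473], [0.19, 0.566, -0.802], [-0.907, -0.212, -0.364]]
ft_force: [-0.4, 0.0, -0.1]
grip_width: 0.0932
grip_force: 0.0
```

```bash
python3 fit.py
```

```text
3.0333 q [ 0.3563  0.1491 -0.5225  2.225   1.6003  1.1039 -0.4768] p [-0.0581  0.2222  0.6656  0.5147  0.3241  1.5269 -0.0402 -0.0612  0.0665] err mm [np.float64(15.086503503013423), np.float64(18.15543124529382), np.float64(11.079869679082533), np.float64(5.048777168119751)] [np.float64(0.7817312061768457), np.float64(0.8170707939156411), np.float64(2.501083234546648), np.float64(3.362433660413875)]
```

Call:
{"fn": "step_arm", "kwargs": {
  "travel": [
    [9,-5,-10],
    [9,-5,-10],
    [9,-5,-10],
    [9,-5,-10]
  ],
  "rot": [
    [0,0,20],
    [0,0,20],
    [0,0,20],
    [0,0,20]
  ],
  "fingers": [1,1,1,1]
}}

```text
time: 3.37
tool_pos: [0.4261, -0.2175, 0.4522]
ee_rot: [[-0.074, 0.881, 0.468], [0.378, 0.459, -0.804], [-0.923, 0.117, -0.367]]
ft_force: [0.1, -0.6, -0.8]
grip_width: 0.093
grip_force: 0.0
```

```bash
python3 fit.py
```

```text
3.3667 q [ 0.2384  0.0362 -0.6518  2.4664  1.4379  1.2234 -1.0048] p [-0.0501  0.2314  0.6691  0.3868  0.3852  1.5368 -0.024  -0.0417 -0.0344] err mm [np.float64(21.114594942937064), np.float64(22.557369102476354), np.float64(10.532023697128691), np.float64(6.661380288198448), np.float64(3.147072539690714)] [np.float64(0.893757649791035), np.float64(0.9291863124179374), np.float64(2.1427235200610797), np.float64(2.821822322662611), np.float64(2.8163280309805545)]
```

Call:
{"fn": "step_arm", "kwargs": {
  "travel": [
    [0,0,-5],
    [0,0,-5],
    [0,0,-5],
    [0,0,-5]
  ],
  "rot": [
    [-4,-21,-13],
    [-4,-21,-13],
    [-4,-21,-13],
    [-4,-21,-13]
  ],
  "fingers": [1,1,1,1]
}}

```text
time: 3.7
tool_pos: [0.4213, -0.1695, 0.4874]
ee_rot: [[-0.101, 0.839, 0.534], [0.033, 0.539, -0.841], [-0.994, -0.068, -0.082]]
ft_force: [-34.5, -31.9, 119.0]
grip_width: 0.0934
grip_force: 0.0
```

```bash
python3 fit.py
```

```text
3.7 q [ 0.3204  0.2969 -1.1887  2.5604  1.3917  1.8633 -1.1135] p [-0.0429  0.2403  0.6736  0.4665  0.3649  1.546  -0.047  -0.0441  0.0154] err mm [np.float64(26.23429754192653), np.float64(26.541046171186753), np.float64(8.204875477798522), np.float64(6.482828049423042), np.float64(9.349450511769572), np.float64(5.6671414142774275)] [np.float64(1.005822883778673), np.float64(1.0413207365618344), np.float64(1.8480815602295948), np.float64(2.3507421943563713), np.float64(2.346613797135254), np.float64(2.7390190814961977)]
```

The arm is jammed against its joint limits (force 119 N), so I'm backing out the way it came.

Call:
{"fn": "step_arm", "kwargs": {
  "travel": [
    [0,0,1],
    [0,0,3],
    [0,0,5]
  ],
  "rot": [
    [0,4,2],
    [1,8,5],
    [2,12,7]
  ],
  "fingers": [1,1,1]
}}

```text
time: 3.95
tool_pos: [0.4502, -0.2136, 0.4799]
ee_rot: [[-0.108, 0.871, 0.479], [0.279, 0.489, -0.826], [-0.954, 0.045, -0.296]]
ft_force: [-0.5, 0.3, -0.7]
grip_width: 0.093
grip_force: 0.0
```

```bash
python3 fit.py
python3 - <<'E'
from h import *
s=env.state(); print(s["ft_force"],s["qd"],{k:v for k,v in s.items() if k not in("joints","ee_rot","tau","qd")})
E
```

```text
3.95 q [ 0.6868  0.1383 -1.1799  2.4081  1.4885  1.4152 -0.9231] p [-0.0386  0.2372  0.6795  0.4737  0.3633  1.55   -0.0509 -0.0424  0.0194] err mm [np.float64(29.461627599055213), np.float64(28.24832530456595), np.float64(8.786015959044665), np.float64(5.592134595239257), np.float64(11.004342113770132), np.float64(5.035064425414186), np.float64(7.870894859259472)] [np.float64(0.9914487858567516), np.float64(1.026938641169404), np.float64(1.6756768169498657), np.float64(2.0968186931043555), np.float64(2.0933348528922524), np.float64(2.425750298998968), np.float64(2.181467196009428)]
[-0.4689564   0.32518375 -0.7212593 ] [ 1.37624898 -0.58189351  0.21777984 -0.67544822  0.11500228 -1.77257235
  0.78801072] {'time': 3.95, 'tool_pos': array([ 0.45021616, -0.21355932,  0.47992388]), 'ft_force': array([-0.4689564 ,  0.32518375, -0.7212593 ]), 'moment': array([ 0.82613249,  0.38311555, -0.04355016]), 'grip_force': 0.0, 'grip_width': 0.09295736878050499}
```

Call:
{"fn": "step_arm", "kwargs": {
  "travel": [
    [0,0,3],
    [0,0,3],
    [0,0,3],
    [0,0,3]
  ],
  "rot": [
    [0,0,0],
    [0,0,0],
    [0,0,0],
    [0,0,0]
  ],
  "fingers": [1,1,1,1]
}}

```text
time: 4.28
tool_pos: [0.4622, -0.2384, 0.475]
ee_rot: [[-0.101, 0.872, 0.479], [0.271, 0.487, -0.83], [-0.957, 0.046, -0.286]]
ft_force: [0.6, -0.0, -0.2]
grip_width: 0.0928
grip_force: 0.0
```

```bash
python3 fit.py >/dev/null
cat > kin.py <<'E'
import numpy as np, json
from scipy.spatial.transform import Rotation as Ro
from scipy.optimize import least_squares
def rz(a): return Ro.from_euler("z",a).as_matrix()
def ry(a): return Ro.from_euler("y",a).as_matrix()
# p: 0 d1,1 L1,2 L2,3 L3 | 4:13 xy offsets | joint zero offsets 7 at 13: | 
def fk(q,p,s=None):
    q=np.asarray(q)+p[12:19]
    R=rz(-q[0]); P=np.array([0,0,p[0]])
    R=R@ry(q[1]); P=P+R@[p[4],p[5],p[1]]
    R=R@rz(-q[2]); R=R@ry(q[3]); P=P+R@[p[6],p[7],p[2]]
    R=R@rz(-q[4])@ry(q[5]); P=P+R@[p[8],p[9],p[3]]
    R=R@rz(-q[6]); return P,R
E
cat > fit2.py <<'E'
from kin import *
np.set_printoptions(precision=4,suppress=True)
L=json.load(open("log.json"))
f=lambda p:np.concatenate([np.r_[fk(q,p)[0]-P,.3*(fk(q,p)[1]-np.array(R)).ravel()] for q,P,R in L])
x0=np.zeros(19); x0[:4]=[.3,.55,.5,.35]; x0[12]=.08; x0[18]=-1.5
g=lambda p:np.r_[f(p),.003*p[4:12],.003*(p-x0)[12:],.001*(p-x0)[:4]]
p=least_squares(g,x0).x; json.dump(p.tolist(),open("p.json","w"))
print(p); print([round(1000*np.linalg.norm(fk(q,p)[0]-P),1) for q,P,R in L],[round(np.degrees(np.linalg.norm(Ro.from_matrix(fk(q,p)[1].T@np.array(R)).as_rotvec())),2) for q,P,R in L])
E
python3 fit2.py
```

```text
[ 0.2837  0.647   0.4423  0.3393  0.0003 -0.0297  0.0003 -0.0261  0.0003
 -0.0004 -0.      0.      0.0014  0.0004 -0.001  -0.      0.0005  0.
 -1.5708]
[np.float64(0.4), np.float64(0.4), np.float64(0.2), np.float64(0.1), np.float64(0.1), np.float64(0.1), np.float64(0.1), np.float64(0.1)] [np.float64(0.02), np.float64(0.02), np.float64(0.02), np.float64(0.01), np.float64(0.01), np.float64(0.02), np.float64(0.01), np.float64(0.01)]
```

```bash
sed -i 's/^p=json.*/p=np.array(json.load(open("p.json")))/; s/^import json//' ik.py; sed -i 's/lo+.01,hi-.01/lo+.06,hi-.06/; s/bounds=(lo,hi)/bounds=(lo+.05,hi-.05)/' ik.py
cat > plan.py <<'E'
from ik import *
n=np.array([.9533524,-.17909,.2429943]); up=np.array([-.238817,.0448625,.9700277]); C=np.array([.553,.130,.072])
RP=np.c_[-n,np.cross(up,-n),up]
h=np.array([np.cos(-.176),np.sin(-.176),0]); Z=np.array([0,0,1.])
def RB(s): z=s*h; return np.c_[Z,np.cross(z,Z),z]
def tool(ph,sg):
    a=np.radians(ph); t=np.array([-np.sin(a),0,-np.cos(a)]); y=np.array([0,sg,0.]); return np.c_[np.cross(y,t),y,t]
BC=np.array([.5715,-.166,.018])
def tcp(Rp,Cp,ph,sg,g=.022,d=.008): 
    R=Rp@tool(ph,sg); return Cp+Rp[:,2]*g+R[:,2]*d,R
q0=np.array([.3,.6,0,1.6,.1,.9,0])
if __name__=="__main__":
  for ph in (0,15,30,45,60,75,90):
    for sg in(1,-1):
      print(ph,sg,"pick",*[np.round(v,2) for v in ik(*tcp(RP,C,ph,sg),q0,15)],*sum(([("+end" if s>0 else "-end")]+[np.round(v,2) for v in ik(*tcp(RB(s),BC,ph,sg),q0,15)] for s in(1,-1)),[]))
E
python3 plan.py
```

```text
0 1 pick [-0.73  0.61  0.46  2.27 -0.88  0.16 -1.27] 0.0 0.0 +end [ 0.03  1.33  0.28  1.38 -0.09  1.81 -1.34] 116.64 12.74 -end [ 1.07  1.92 -0.85  2.51  3.91  1.78 -0.09] 11.9 0.76
0 -1 pick [-0.44  0.56  0.03  2.25  0.76  0.18  0.23] 0.0 0.0 +end [ 0.03  1.33  0.28  1.38 -0.09  1.81  1.8 ] 116.64 12.74 -end [ 0.97  1.63 -0.58  2.47  3.87  1.81  2.58] 50.43 6.03
15 1 pick [-0.26  0.61 -0.38  2.4   1.98  0.59  2.06] 0.0 0.0 +end [ 0.08  1.27  0.2   1.28 -0.09  1.81 -1.42] 54.32 6.22 -end [ 1.17  1.92 -1.16  2.51  3.44  1.57  0.05] 54.66 2.08
15 -1 pick [ 0.06  0.72 -0.86  2.38  1.81  0.88 -0.87] 0.0 0.0 +end [ 0.08  1.27  0.2   1.28 -0.09  1.81  1.72] 54.32 6.22 -end [ 0.87  1.59 -0.71  2.51  3.5   1.81  2.58] 60.69 2.35
30 1 pick [ 0.1   1.05 -1.24  2.51  1.93  1.61  2.1 ] 4.0 0.31 +end [ 0.01  1.25  0.39  1.22 -0.22  1.78 -1.31] 0.0 0.0 -end [ 1.05  1.59 -1.24  2.51  2.87  1.53 -0.2 ] 63.66 1.86
30 -1 pick [ 0.1   1.05 -1.24  2.51  1.93  1.61 -1.04] 4.0 0.31 +end [ 0.3   1.22 -0.27  1.19  0.16  1.81  1.41] 0.0 0.0 -end [ 0.91  1.38 -0.96  2.51  2.96  1.48  2.58] 66.49 2.02
45 1 pic
[... 728 characters left out ...]
.96  1.42  0.06  2.51  1.89  1.81  0.81] 34.67 2.74 +end [-0.05  0.87  0.4   1.8  -0.39  0.82 -1.19] 0.0 0.0 -end [ 0.65  0.8  -0.68  2.26  1.73  0.47 -0.09] 0.0 0.0
75 -1 pick [-0.96  1.42  0.06  2.51  1.89  1.81 -2.33] 34.67 2.74 +end [ 0.47  0.88 -0.47  1.76  0.44  0.89  1.16] 0.0 0.0 -end [ 0.33  0.71 -0.2   2.28  2.26  0.16  2.48] 0.0 0.0
90 1 pick [-1.09  1.64  0.24  2.5   1.71  1.81  0.53] 0.0 0.0 +end [-0.03  0.78  0.34  2.   -0.57  0.45 -1.01] 0.0 0.0 -end [ 0.47  0.76 -0.42  2.07  0.69  0.45  0.91] 0.0 0.0
90 -1 pick [-1.09  1.62  0.23  2.49  1.71  1.81 -2.58] 5.04 0.56 +end [ 0.47  0.79 -0.44  1.97  0.64  0.53  0.97] 0.0 0.0 -end [-0.02  0.75  0.31  2.1  -0.61  0.37 -0.95] 0.0 0.0
```

```bash
cat >> plan.py <<'E'
def place(r,lift=0.002):
    r=np.radians(r); z=np.cos(r)*h+np.sin(r)*Z; x=np.cos(r)*Z-np.sin(r)*h
    R=np.c_[x,np.cross(z,x),z]; c=BC-np.array([0,0,.004])-.055*h+.055*z+.004*x+np.array([0,0,lift]); return R,c
E
cat > s.py <<'E'
from plan import *
for ph in(12,18,24):
  for sg in(1,-1):
    out=[]
    for sd in range(6):
      Rb,Cb=place(max(0,28-ph)); qp=ik(*tcp(Rb,Cb,ph,sg),q0 if sd==0 else np.random.default_rng(sd).uniform(lo,hi)*.5+q0*.5,4,sd)
      if qp[1]>2: continue
      for lf in(0,):
        a=ik(*tcp(RP,C,ph,sg),qp[0],10,sd)
        if a[1]<3: out.append((np.abs(a[0]-qp[0]).max(),a[0],ik(*tcp(RP,C+.075*up,ph,sg),a[0],3)[:2],qp[0]))
    out.sort(key=lambda t:t[0]); 
    if out: print(ph,sg,*out[0],sep="\n   ")
E
python3 s.py
sed -i 's/max(0,28-ph)/max(0,36-ph)/; s/qp\[1\]>2/qp[1]>4/; s/a\[1\]<3/a[1]<4/' s.py; sed -i 's/bounds=(lo+.05,hi-.05)/bounds=(lo+.03,hi-.03)/;s/\.002\*(q-q0)/.0005*(q-q0)/' ik.py; python3 s.py
```

```text
12
   1
   2.826501190499362
   [-0.584  0.581  0.118  2.393  2.282  0.287  1.768]
   (array([-0.777,  0.43 ,  0.34 ,  2.383,  1.649,  0.14 ,  2.411]), np.float64(0.0008466657703056511))
   [-0.155  1.242  0.754  1.333 -0.422  1.741 -1.059]
12
   -1
   1.8882932244623942
   [ 0.282  0.923 -1.26   2.34   1.677  1.183 -0.676]
   (array([ 0.305,  0.714, -1.26 ,  2.321,  1.498,  1.036, -0.568]), np.float64(4.597134936060299e-05))
   [ 0.454  1.17  -0.578  1.278  0.329  1.771  1.212]
18
   1
   2.761440156539672
   [-0.568  0.608  0.028  2.455  2.336  0.492  1.658]
   (array([-0.775,  0.443,  0.27 ,  2.448,  2.132,  0.299,  1.874]), np.float64(0.00015025252152186318))
   [-0.151  1.253  0.749  1.321 -0.426  1.741 -1.064]
18
   -1
   2.029911506346983
   [ 0.23   0.954 -1.26   2.406  1.783  1.305 -0.816]
   (array([ 0.25 ,  0.731, -1.26 ,  2.388,  1.624,  1.132, -0.734]), np.float64(4.604616472660349e-05))
   [ 0.451  1.182 -0.576  1.266  0.333  1.771  1.214]
24
   1
   2.815275494804093
   [-0.6    0.656  0.003  2.515  2.386  0.685  1.536]
   (array([-0.726,  0.469,  0.131,  2.508,  2.206,  0.51 ,  1.733]), np.float64(9.034423580576653e-05))
   [-0.147  1.263  0.744  1.312 -0.43   1.739 -1.068]
24
   -1
   2.153895979589909
   [ 0.17   1.002 -1.26   2.467  1.867  1.461 -0.939]
   (array([ 0.183,  0.764, -1.256,  2.454,  1.723,  1.263, -0.885]), np.float64(4.650007075061707e-05))
   [ 0.449  1.193 -0.575  1.257  0.338  1.769  1.215]
```

```bash
cat > go.py <<'E'
from plan import *
from h import env
def rel(P,R,show=""):
    s=env.state(); P0=np.array(s["tool_pos"]);R0=np.array(s["ee_rot"])
    print(show,"t",round(s["time"],2),"travel",np.round(R0.T@(P-P0)*100,2),"rot",np.round(np.degrees(Ro.from_matrix(R0.T@R).as_rotvec()),2),"P",P)
def grasp(Rp,Cp): return tcp(Rp,Cp,18,-1,.030,.015)
E
python3 - <<'E'
from go import *
q=np.array(env.state()["joints"]); print(q)
P,R=grasp(RP,C); rel(P,R,"pick"); print("pick",*ik(P,R,q,4))
Q=P-.10*R[:,2]; rel(Q,R,"pre"); print("pre",*ik(Q,R,q,4)); print(R)
E
```

```text
[ 0.713  0.173 -1.147  2.409  1.561  1.41  -0.936]
pick t 4.28 travel [ 46.06  24.15 -15.15] rot [-39.29  39.73 -33.05] P [0.554 0.13  0.088]
pick [ 0.193  0.884 -1.159  2.404  1.798  1.2   -0.842] 6.202975964768698e-05 2.6917297834283604e-06
pre t 4.28 travel [ 38.74  20.46 -20.88] rot [-39.29  39.73 -33.05] P [0.501 0.14  0.173]
pre [ 0.21   0.66  -1.26   2.43   1.573  1.098 -0.785] 3.4837019694726114e-05 1.6611233563515859e-06
[[-0.833  0.185  0.522]
 [ 0.156  0.983 -0.098]
 [-0.531 -0.    -0.847]]
```

Call:
{"fn": "step_arm", "kwargs": {
  "travel": [
    [19,10,-10],
    [19,10,-10],
    [19,10,-10],
    [19,10,-10],
    [19,10,-10],
    [19,10,-10],
    [19,10,-10],
    [19,10,-10],
    [19,10,-10]
  ],
  "rot": [
    [-39,40,-33],
    [-39,40,-33],
    [-39,40,-33],
    [-39,40,-33],
    [-39,40,-33],
    [-39,40,-33],
    [-39,40,-33],
    [-39,40,-33],
    [-39,40,-33]
  ],
  "fingers": [1,1,1,1,1,1,1,1,1]
}}

```text
time: 5.03
tool_pos: [0.4778, -0.0545, 0.322]
ee_rot: [[-0.775, 0.308, 0.552], [0.223, 0.95, -0.218], [-0.592, -0.046, -0.805]]
ft_force: [-0.3, 0.2, -0.8]
grip_width: 0.093
grip_force: 0.0
```

Run:
```python
from go import *
q=np.array(env.state()["joints"]); print(q)
P,R=grasp(RP,C)
for b in (.10,.06):
    Q=P-b*R[:,2]; rel(Q,R,"pre"); print("pre",*ik(Q,R,q,4))
```

```text
[ 0.941  0.091 -1.229  2.389  1.221  0.479 -0.046]
pre t 5.03 travel [11.3  19.86  9.05] rot [-6.3   4.09 -4.6 ] P [0.501 0.14  0.173]
pre [ 0.149  0.591 -1.131  2.433  1.59   0.987 -0.799] 0.00021551658682336143 2.2901706797573238e-05
pre t 5.03 travel [11.6  20.29 13.02] rot [-6.3   4.09 -4.6 ] P [0.522 0.136 0.139]
pre [ 0.145  0.692 -1.108  2.429  1.687  1.045 -0.844] 0.00021827945053361735 2.4100969143128145e-05
```

Call:
{"fn": "step_arm", "kwargs": {
  "travel": [
    [11,20,9],
    [11,20,9],
    [11,20,9],
    [11,20,9],
    [11,20,9],
    [11,20,9],
    [11,20,9],
    [11,20,9],
    [11,20,9]
  ],
  "rot": [
    [-6,4,-4],
    [-6,4,-4],
    [-6,4,-4],
    [-6,4,-4],
    [-6,4,-4],
    [-6,4,-4],
    [-6,4,-4],
    [-6,4,-4],
    [-6,4,-4]
  ],
  "fingers": [1,1,1,1,1,1,1,1,1]
}}

```text
time: 5.78
tool_pos: [0.5035, 0.1416, 0.1731]
ee_rot: [[-0.832, 0.195, 0.519], [0.166, 0.981, -0.104], [-0.53, -0.0, -0.848]]
ft_force: [0.2, -0.0, 0.2]
grip_width: 0.0927
grip_force: 0.0
```

Run:
```python
from go import *
q=np.array(env.state()["joints"]); print(q)
P,R=grasp(RP,C)
for b in (.10,.0):
    Q=P-b*R[:,2]; rel(Q,R,"pre"); print("pre",*ik(Q,R,q,4))
```

```text
[ 0.141  0.591 -1.124  2.424  1.579  0.988 -0.799]
pre t 5.78 travel [ 0.14 -0.23 -0.08] rot [-0.35 -0.08 -0.52] P [0.501 0.14  0.173]
pre [ 0.147  0.589 -1.127  2.433  1.59   0.984 -0.8  ] 1.2994803762536251e-06 2.0564941768955194e-07
pre t 5.78 travel [ 0.12 -0.17  9.92] rot [-0.35 -0.08 -0.52] P [0.554 0.13  0.088]
pre [ 0.129  0.811 -1.027  2.407  1.826  1.082 -0.888] 4.233093379494927e-05 4.723085398047977e-06
```

Call:
{"fn": "step_arm", "kwargs": {
  "travel": [
    [0.1,-0.2,2],
    [0.1,-0.2,4],
    [0.1,-0.2,6],
    [0.1,-0.2,8],
    [0.1,-0.2,10],
    [0.1,-0.2,10],
    [0.1,-0.2,10]
  ],
  "rot": [
    [-0.3,0,-0.5],
    [-0.3,0,-0.5],
    [-0.3,0,-0.5],
    [-0.3,0,-0.5],
    [-0.3,0,-0.5],
    [-0.3,0,-0.5],
    [-0.3,0,-0.5]
  ],
  "fingers": [1,1,1,1,1,1,1]
}}

```text
time: 6.37
tool_pos: [0.5557, 0.1242, 0.09]
ee_rot: [[-0.831, 0.193, 0.522], [0.163, 0.981, -0.104], [-0.533, -0.001, -0.846]]
ft_force: [-0.6, -0.7, 0.3]
grip_width: 0.093
grip_force: 0.0
```

Run:
```python
from go import *
from h import *
rel(*grasp(RP,C)); c=cam("scene")["color"]; t=cam("top")["color"]
f=lambda a:cv2.resize(a,(390,390),interpolation=cv2.INTER_CUBIC)
save("grip.png",np.hstack([f(c[160:250,240:330]),f(t[140:220,180:260])]))
```

```text
t 6.37 travel [ 0.35  0.52 -0.03] rot [-0.32  0.11 -0.4 ] P [0.554 0.13  0.088]
```

View pics/grip.png

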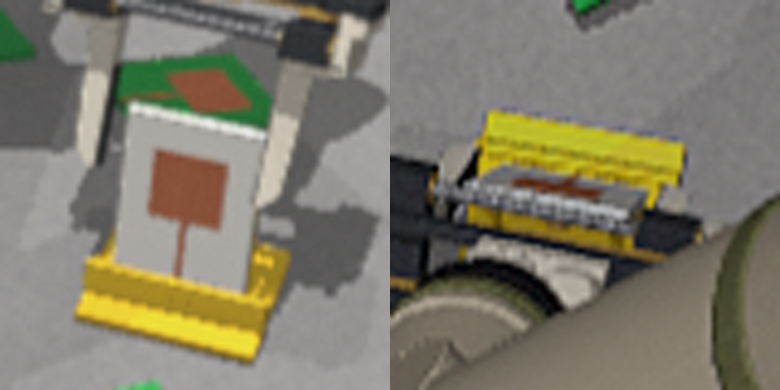

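Left half: the fingers straddle the panel (edges at 130 and 265 px in the crop). The left gap is about 25 px and the right almost none, which agrees with the 5 mm y error in the pose. I'll correct that, then grip.

Call:
{"fn": "step_arm", "kwargs": {
  "travel": [
    [0.3,0.5,0],
    [0.3,0.5,0],
    [0.3,0.5,0]
  ],
  "rot": [
    [-0.3,0,-0.4],
    [-0.3,0,-0.4],
    [-0.3,0,-0.4]
  ],
  "fingers": [1,1,1]
}}

```text
time: 6.72
tool_pos: [0.5546, 0.1316, 0.0889]
ee_rot: [[-0.831, 0.182, 0.525], [0.154, 0.983, -0.096], [-0.534, 0.001, -0.845]]
ft_force: [-0.0, 0.6, -0.3]
grip_width: 0.0929
grip_force: 0.0
```

Run:
```python
from go import *
rel(*grasp(RP,C)); print(np.array(env.state()["joints"]))
```

```text
t 6.72 travel [ 0.08 -0.19  0.01] rot [0.14 0.22 0.11] P [0.554 0.13  0.088]
[ 0.122  0.807 -1.019  2.407  1.832  1.076 -0.894]
```

Within 2 mm, so I'm closing.

Call:
{"fn": "step_arm", "kwargs": {
  "travel": [
    [0,-0.1,0],
    [0,-0.1,0],
    [0,-0.1,0],
    [0,-0.1,0],
    [0,-0.1,0],
    [0,-0.1,0],
    [0,-0.1,0],
    [0,-0.1,0]
  ],
  "rot": [
    [0,0,0],
    [0,0,0],
    [0,0,0],
    [0,0,0],
    [0,0,0],
    [0,0,0],
    [0,0,0],
    [0,0,0]
  ],
  "fingers": [-1,-1,-1,-1,-1,-1,-1,-1]
}}

```text
time: 7.38
tool_pos: [0.5545, 0.1301, 0.0881]
ee_rot: [[-0.831, 0.183, 0.525], [0.155, 0.983, -0.097], [-0.533, 0.001, -0.846]]
ft_force: [-2.7, 0.4, 4.9]
grip_width: 0.0796
grip_force: 30.0
```

Run:
```python
from go import *
s=env.state(); R=np.array(s["ee_rot"]); q=np.array(s["joints"]); P=np.array(s["tool_pos"])
print("up in tool",R.T@up, "pull 12cm",R.T@up*12)
print(ik(P+.12*up,R,q,3))
```

```text
up in tool [-0.312  0.001 -0.95 ] pull 12cm [ -3.744   0.013 -11.401]
(array([ 0.239,  0.549, -1.17 ,  2.362,  1.517,  0.951, -0.638]), np.float64(8.10504618153457e-05), np.float64(8.573456114632423e-06))
```

Gripped: 79.6 mm at 30 N. Now pulling it out along the panel's own z.

Call:
{"fn": "step_arm", "kwargs": {
  "travel": [
    [-0.3,0,-1],
    [-0.6,0,-2],
    [-1,0,-3],
    [-1.3,0,-4],
    [-1.65,0,-5],
    [-2,0,-6],
    [-2.3,0,-7],
    [-2.6,0,-8],
    [-3,0,-9],
    [-3.3,0,-10],
    [-3.7,0,-11.3],
    [-3.7,0,-11.3],
    [-3.7,0,-11.3]
  ],
  "rot": [
    [0,0,0],
    [0,0,0],
    [0,0,0],
    [0,0,0],
    [0,0,0],
    [0,0,0],
    [0,0,0],
    [0,0,0],
    [0,0,0],
    [0,0,0],
    [0,0,0],
    [0,0,0],
    [0,0,0]
  ],
  "fingers": [-1,-1,-1,-1,-1,-1,-1,-1,-1,-1,-1,-1,-1]
}}

```text
time: 8.47
tool_pos: [0.5259, 0.1354, 0.2044]
ee_rot: [[-0.831, 0.183, 0.526], [0.155, 0.983, -0.097], [-0.535, 0.001, -0.845]]
ft_force: [0.6, 0.3, -2.0]
grip_width: 0.0796
grip_force: 30.0
```

Run:
```python
from go import *
from h import *
c=cam("scene")["color"]
save("lift.png",cv2.resize(c[110:260,220:400],None,fx=3,fy=3,interpolation=cv2.INTER_CUBIC))
q=np.array(env.state()["joints"]); print(q)
# candidate joint path to place
Rb,Cb=place(18); P,R=grasp(Rb,Cb); rel(P,R,"place")
qp=ik(P,R,q,12); print(qp)
Q=P+np.array([0,0,.15]); qq=ik(Q,R,qp[0],4); print("above",qq)
P0,R0=fk(q,p)
for a in np.linspace(0,1,9):
    k=q+(qq[0]-q)*a; Pk,Rk=fk(k,p); pc=Rk@tool(18,-1).T; cc=Pk-pc[:,2]*.03-Rk[:,2]*.015
    print(a,"TCP",Pk,"z",Rk[:,2],"bottom z",(cc-.055*pc[:,2])[2],"rot",np.degrees(Ro.from_matrix(R0.T@Rk).as_rotvec()),"trav",R0.T@(Pk-P0)*100)
```

```text
[ 0.218  0.53  -1.128  2.364  1.522  0.92  -0.644]
place t 8.52 travel [ -0.64 -28.77  20.05] rot [ 0.15 86.27 -0.49] P [ 0.584 -0.168  0.037]
(array([ 0.524,  1.237, -0.762,  1.253,  0.44 ,  1.83 ,  1.1  ]), np.float64(0.0004299111559772959), np.float64(4.8582768009018784e-05))
above (array([ 0.074,  0.96 ,  0.225,  1.299, -0.088,  1.83 ,  1.713]), np.float64(4.950216885113878), np.float64(0.5517147235795784))
0.0 TCP [0.526 0.135 0.204] z [ 0.525 -0.097 -0.846] bottom z 0.13403785182770717 rot [0. 0. 0.] trav [0. 0. 0.]
0.125 TCP [0.56  0.044 0.181] z [ 0.375 -0.335 -0.865] bottom z 0.1125326989784099 rot [15.145  5.807 -0.803] trav [-3.035 -8.291  4.572]
0.25 TCP [ 0.564 -0.038  0.163] z [ 0.14  -0.5   -0.854] bottom z 0.09983523121401397 rot [27.959 16.417 -2.215] trav [ -3.701 -16.357   7.089]
0.375 TCP [ 0.55  -0.102  0.153] z [-0.133 -0.566 -0.813] bottom z 0.09874863522044455 rot [36.647 30.635 -3.36 ] trav [ -2.98  -22.908   7.787]
0.5 TCP [ 0.531 -0.143  0.152] z [-0.395 -0.529 -0.751] bottom z 0.10758870456096584 rot [39.909 46.659 -3.591] trav [ -1.96  -27.294   7.36 ]
0.625 TCP [ 0.52  -0.164  0.155] z [-0.605 -0.406 -0.685] bottom z 0.12209234479085138 rot [37.144 62.249 -2.713] trav [ -1.558 -29.523   6.638]
0.75 TCP [ 0.523 -0.17   0.163] z [-0.74  -0.23  -0.632] bottom z 0.13796654870138636 rot [28.654 75.064 -1.155] trav [ -2.36  -30.079   6.276]
0.875 TCP [ 0.544 -0.17   0.172] z [-0.798 -0.038 -0.601] bottom z 0.15275182147004793 rot [15.703 83.196  0.035] trav [ -4.589 -29.634   6.559]
1.0 TCP [ 0.58  -0.167  0.184] z [-0.791  0.139 -0.595] bottom z 0.16629014911725046 rot [ 0.249 85.722 -0.553] trav [ -8.148 -28.755   7.383]
```

View pics/lift.png

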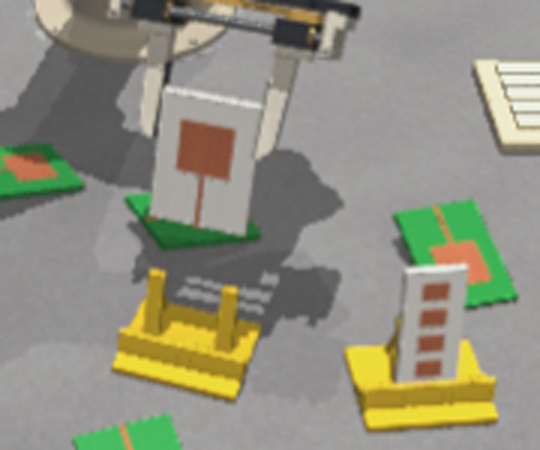

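The panel is held square in the fingers at crop (205,160), its stand is empty and the strip still stands. Transferring along the j5 sweep path.

Call:
{"fn": "step_arm", "kwargs": {
  "travel": [
    [-5,-8,0],
    [-5,-8,0],
    [-5,-8,0],
    [-6,-16,3],
    [-6,-16,3],
    [-6,-16,3],
    [-5.5,-22,3],
    [-5.5,-22,3],
    [-5,-27,2.5],
    [-5,-27,2.5],
    [-5,-27,2.5],
    [-5,-27,2.5]
  ],
  "rot": [
    [15,6,-1],
    [15,6,-1],
    [15,6,-1],
    [28,16,-2],
    [28,16,-2],
    [28,16,-2],
    [37,31,-3],
    [37,31,-3],
    [40,47,-4],
    [40,47,-4],
    [40,47,-4],
    [40,47,-4]
  ],
  "fingers": [-1,-1,-1,-1,-1,-1,-1,-1,-1,-1,-1,-1]
}}

```text
time: 9.52
tool_pos: [0.5321, -0.1419, 0.2056]
ee_rot: [[-0.899, 0.164, -0.407], [0.378, 0.759, -0.529], [0.222, -0.63, -0.745]]
ft_force: [0.2, -0.2, -1.4]
grip_width: 0.0797
grip_force: 30.0
```

```bash
cat > mid.py <<'E'
from go import *
import sys
q=np.array(env.state()["joints"]); print(q)
dz=float(sys.argv[1]); r=float(sys.argv[2])
Rb,Cb=place(r); P,R=grasp(Rb,Cb); P=P+np.array([0,0,dz]); rel(P,R,"place")
qq=ik(P,R,q,6); print("IK",*qq); P0,R0=fk(q,p)
for a in np.linspace(.25,1,4):
    k=q+(qq[0]-q)*a; Pk,Rk=fk(k,p); pc=Rk@tool(18,-1).T; cc=Pk-pc[:,2]*.03-Rk[:,2]*.015
    print(a,"TCP",Pk,"bottom z",(cc-.055*pc[:,2])[2],"trav",R0.T@(Pk-P0)*100,"rot",np.degrees(Ro.from_matrix(R0.T@Rk).as_rotvec()))
E
python3 mid.py .06 18
```

```text
[ 0.359  0.782 -0.827  1.777  0.801  1.638  0.441]
place t 9.52 travel [-8.05  5.68  7.35] rot [-31.18  35.19 -24.61] P [ 0.584 -0.168  0.097]
IK [ 0.45   1.115 -0.575  1.264  0.299  1.829  1.222] 0.0002794148869309563 3.11496710946015e-05
0.25 TCP [ 0.538 -0.148  0.178] bottom z 0.14169616747414532 trav [-1.368  1.331  2.15 ] rot [-4.748 11.563 -6.223]
0.5 TCP [ 0.548 -0.154  0.151] bottom z 0.12187124719365475 trav [-3.11   2.806  3.985] rot [-11.724  21.575 -12.548]
0.75 TCP [ 0.564 -0.16   0.125] bottom z 0.10161240612405514 trav [-5.332  4.296  5.658] rot [-20.648  29.585 -18.737]
1.0 TCP [ 0.584 -0.168  0.097] bottom z 0.07980408937569233 trav [-8.046  5.681  7.342] rot [-31.135  35.191 -24.615]
```

Call:
{"fn": "step_arm", "kwargs": {
  "travel": [
    [-1.4,1.3,2],
    [-1.4,1.3,2],
    [-3,2.8,4],
    [-3,2.8,4],
    [-5.3,4.3,5.7],
    [-5.3,4.3,5.7],
    [-8,5.7,7.3],
    [-8,5.7,7.3],
    [-8,5.7,7.3],
    [-8,5.7,7.3]
  ],
  "rot": [
    [-5,12,-6],
    [-5,12,-6],
    [-12,22,-13],
    [-12,22,-13],
    [-21,30,-19],
    [-21,30,-19],
    [-31,35,-25],
    [-31,35,-25],
    [-31,35,-25],
    [-31,35,-25]
  ],
  "fingers": [-1,-1,-1,-1,-1,-1,-1,-1,-1,-1]
}}

```text
time: 10.35
tool_pos: [0.5831, -0.1656, 0.1]
ee_rot: [[-0.585, 0.162, -0.794], [0.098, 0.987, 0.129], [0.805, -0.002, -0.593]]
ft_force: [-0.1, 0.3, -0.0]
grip_width: 0.0796
grip_force: 30.0
```

```bash
python3 mid.py .0 16
python3 - <<'E'
from h import *
c=cam("scene")["color"];t=cam("top")["color"]
f=lambda a:cv2.resize(a,(390,390),interpolation=cv2.INTER_CUBIC)
save("over.png",np.hstack([f(c[130:270,100:240]),f(t[110:230,270:390])]))
E
```

```text
[ 0.488  1.132 -0.679  1.269  0.356  1.85   1.161]
place t 10.35 travel [-5.35 -0.23  3.72] rot [-0.69  2.41  0.36] P [ 0.584 -0.168  0.035]
IK [ 0.472  1.224 -0.641  1.231  0.368  1.829  1.175] 1.0962147456335648e-05 1.1207743267193605e-06
0.25 TCP [ 0.584 -0.167  0.084] bottom z 0.06654304641783912 trav [-1.36  -0.059  0.87 ] rot [-0.19   0.603  0.08 ]
0.5 TCP [ 0.584 -0.167  0.068] bottom z 0.05106112519166073 trav [-2.704 -0.115  1.778] rot [-0.36   1.206  0.167]
0.75 TCP [ 0.585 -0.168  0.051] bottom z 0.03549152945276794 trav [-4.033 -0.168  2.722] rot [-0.508  1.809  0.261]
1.0 TCP [ 0.584 -0.168  0.035] bottom z 0.01984504733874671 trav [-5.344 -0.22   3.703] rot [-0.636  2.413  0.362]
```

View pics/over.png

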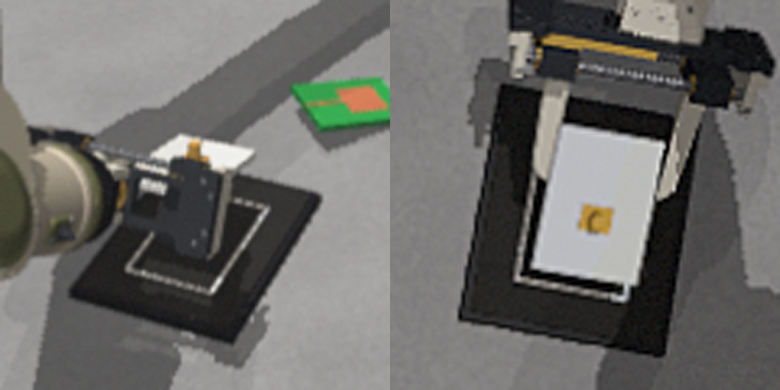

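Left: the panel is over the bed behind the gripper. Right: it is connector up at (598,218), within and parallel to the painted rectangle. Lowering most of the way, then checking its true tilt and centre by depth.

Call:
{"fn": "step_arm", "kwargs": {
  "travel": [
    [-1,0,0.7],
    [-2,-0.1,1.5],
    [-3,-0.2,2.2],
    [-4,-0.2,3],
    [-4,-0.2,3],
    [-4,-0.2,3]
  ],
  "rot": [
    [0,0,0],
    [0,0,0],
    [0,0,0],
    [0,0,0],
    [0,0,0],
    [0,0,0]
  ],
  "fingers": [-1,-1,-1,-1,-1,-1]
}}

```text
time: 10.95
tool_pos: [0.5823, -0.1673, 0.0497]
ee_rot: [[-0.584, 0.162, -0.795], [0.094, 0.987, 0.132], [0.806, 0.002, -0.592]]
ft_force: [-0.3, 0.4, -0.7]
grip_width: 0.0797
grip_force: 30.0
```

```bash
cat > meas.py <<'E'
from go import *
from h import *
def meas():
    c=cam("top"); im=c["color"].astype(int); u0,u1,v0,v1=290,375,130,215
    m=((im.min(2)>150)).astype(np.uint8); k=np.zeros_like(m); k[v0:v1,u0:u1]=m[v0:v1,u0:u1]
    vv,uu=np.nonzero(k); Q=pts(c,np.c_[uu,vv]); Pt=np.array(env.state()["tool_pos"])
    A=Q[np.linalg.norm(Q[:,:2]-BC[:2],axis=1)<.08]; A=A[A[:,2]>.0175]
    for _ in range(6):
        ce=np.median(A,0); nr=np.linalg.svd(A-A.mean(0),full_matrices=False)[2][2]; nr*=np.sign(nr[2]); d=(A-A.mean(0))@nr; A=A[abs(d)<max(.003,np.percentile(abs(d),90))]
    z=h-nr*(h@nr); z/=np.linalg.norm(z); 
    r=cv2.minAreaRect((A[:,:2]*1000).astype(np.float32))
    print("n",nr,"tilt deg",np.degrees(np.arccos(nr[2])),"top-end elev",np.degrees(np.arcsin(z[2])),"rect",r,"z pct",np.percentile(A[:,2],[2,50,98]),len(A))
E
python3 -c "from meas import *;meas()"; python3 mid.py 0 18
```

```text
n [-0.332  0.039  0.943] tilt deg 19.52218926443388 top-end elev 19.48179655602867 rect ((564.4842529296875, -165.4019317626953), (106.39347076416016, 101.8553237915039), 80.73663330078125) z pct [0.037 0.056 0.072] 1060
[ 0.485  1.188 -0.665  1.267  0.381  1.802  1.169]
place t 11.0 travel [-1.13 -0.08  0.7 ] rot [-0.52  0.34  0.57] P [ 0.584 -0.168  0.037]
IK [ 0.484  1.206 -0.658  1.257  0.381  1.797  1.164] 1.4125809588420996e-06 1.8541898906550144e-07
0.25 TCP [ 0.583 -0.168  0.047] bottom z 0.029327435811476017 trav [-0.282 -0.017  0.167] rot [-0.117  0.086  0.142]
0.5 TCP [ 0.583 -0.168  0.044] bottom z 0.026158017422682648 trav [-0.564 -0.033  0.336] rot [-0.233  0.172  0.284]
0.75 TCP [ 0.584 -0.168  0.041] bottom z 0.022983592833188217 trav [-0.846 -0.05   0.507] rot [-0.347  0.258  0.427]
1.0 TCP [ 0.584 -0.168  0.037] bottom z 0.01980422701986844 trav [-1.127 -0.067  0.679] rot [-0.461  0.345  0.571]
```

Call:
{"fn": "step_arm", "kwargs": {
  "travel": [
    [-0.7,0,0.4],
    [-1.1,-0.1,0.7],
    [-1.4,-0.1,0.9],
    [-1.4,-0.1,0.9],
    [-1.4,-0.1,0.9]
  ],
  "rot": [
    [0,1,0],
    [0,2,0.5],
    [-0.5,2.3,0.5],
    [-0.5,2.3,0.5],
    [-0.5,2.3,0.5]
  ],
  "fingers": [-1,-1,-1,-1,-1]
}}

```text
time: 11.42
tool_pos: [0.5837, -0.1687, 0.0338]
ee_rot: [[-0.551, 0.174, -0.816], [0.098, 0.985, 0.145], [0.829, 0.0, -0.56]]
ft_force: [-0.0, -0.1, -0.9]
grip_width: 0.0796
grip_force: 30.0
```

```bash
python3 -c "from meas import *;meas()"; python3 mid.py 0 16 | head -3
```

```text
n [-0.296  0.041  0.954] tilt deg 17.413731154224607 top-end elev 17.3993209297447 rect ((565.9768676757812, -165.34930419921875), (104.40729522705078, 102.98849487304688), 80.21344757080078) z pct [0.023 0.041 0.055] 1019
[ 0.469  1.221 -0.632  1.234  0.363  1.823  1.182]
place t 11.47 travel [ 0.03  0.03 -0.08] rot [-0.03  0.09  0.05] P [ 0.584 -0.168  0.035]
IK [ 0.467  1.221 -0.631  1.231  0.362  1.826  1.181] 5.902912937767741e-07 6.643434515337512e-08
```

Call:
{"fn": "step_arm", "kwargs": {
  "travel": [
    [0,0,0],
    [0,0,0],
    [0,0,0],
    [0,0,0],
    [0,0,0],
    [0,0,0]
  ],
  "rot": [
    [0,0,0],
    [0,0,0],
    [0,0,0],
    [0,0,0],
    [0,0,0],
    [0,0,0]
  ],
  "fingers": [1,1,1,1,1,1]
}}

```text
time: 11.97
tool_pos: [0.5839, -0.1686, 0.0345]
ee_rot: [[-0.552, 0.174, -0.815], [0.097, 0.985, 0.144], [0.828, 0.0, -0.561]]
ft_force: [-0.2, 0.0, 0.1]
grip_width: 0.0929
grip_force: 0.0
```

```bash
python3 -c "from meas import *;meas()"
python3 - <<'E'
from go import *
s=env.state();R=np.array(s["ee_rot"]);P=np.array(s["tool_pos"]);q=np.array(s["joints"])
for d in(.06,.12): print(ik(P-d*R[:,2],R,q,3))
E
```

```text
n [ 0.001 -0.003  1.   ] tilt deg 0.1997884163667948 top-end elev -0.0977155035422691 rect ((570.7786254882812, -163.02525329589844), (85.68413543701172, 108.2426986694336), 79.75224304199219) z pct [0.019 0.022 0.025] 967
(array([ 0.105,  1.163,  0.182,  1.125, -0.094,  1.83 ,  1.686]), np.float64(4.544635092615679), np.float64(0.5423436051590833))
(array([ 0.1  ,  1.136,  0.19 ,  1.09 , -0.096,  1.83 ,  1.686]), np.float64(34.39626100139701), np.float64(4.1496521685490215))
```

The panel lies flat (0.2°), centred within about 3 mm and aligned. Retracting upward while easing the tilt.

Call:
{"fn": "step_arm", "kwargs": {
  "travel": [
    [0.8,0,-0.6],
    [1.7,0,-1.2],
    [3.3,0,-2.4],
    [5,0,-3.6],
    [6.6,0,-4.8],
    [8,0,-6],
    [8,0,-6],
    [8,0,-6]
  ],
  "rot": [
    [0,-3,0],
    [0,-6,0],
    [0,-10,0],
    [0,-15,0],
    [0,-20,0],
    [0,-25,0],
    [0,-25,0],
    [0,-25,0]
  ],
  "fingers": [1,1,1,1,1,1,1,1]
}}

```text
time: 12.68
tool_pos: [0.5889, -0.1698, 0.1367]
ee_rot: [[-0.847, 0.174, -0.503], [0.15, 0.985, 0.088], [0.511, -0.001, -0.86]]
ft_force: [0.1, -0.2, -1.2]
grip_width: 0.093
grip_force: 0.0
```

```bash
python3 -c "
from meas import *
meas(); print(env.state()['qd'])
c=cam('scene')['color']; save('end.png',c)"
```

```text
n [-0.007  0.001  1.   ] tilt deg 0.4313073263191512 top-end elev 0.4309693781883626 rect ((564.2938232421875, -165.2134552001953), (78.34037780761719, 96.40287780761719), 80.29740142822266) z pct [0.019 0.022 0.025] 550
[-0.01   0.047  0.017 -0.004 -0.     0.002  0.001]
```

View pics/end.png

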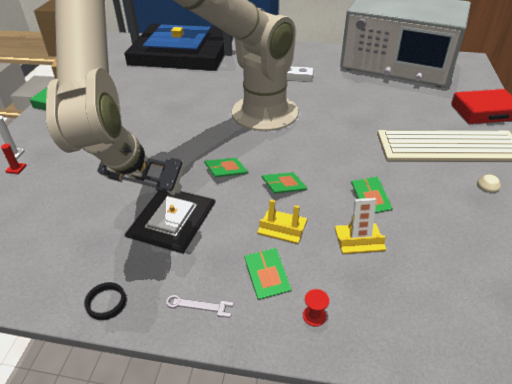

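The picture shows the panel flat on the bed at (172,214), connector up. The strip still stands at (363,217), and the gripper is clear. Handing in.

```bash
python3 -c "
from cell import env
print(env.close_job())"
```

```text
the job is handed in; nothing more can be done
None
```

I handed the job in at about 13 s: the wide panel lies face down (connector up) on the bed, measured flat within 0.5° and centred within about 3 mm; the narrow panel looks untouched; on the way the arm hit its joint limits once (wrist force 119 N, two joints read a few thousandths of a rad past the stated range), and no verdict was returned.

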